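# Park the sample shuttle at the measuring position

### The arm

A 6-joint arm with a two-finger parallel gripper is mounted at the origin on the work surface. World frame = base frame: x ahead of the robot, y to its left, z up, the work surface at z = 0. Lengths are in m, angles in rad, forces in N, time in s.
With the tool pointing down it reaches from about 0.425 to 0.95 m from the base axis. Payload 3.5 kg.
Tool frame: the origin (TCP) lies at the centre of the arm's flange, where the gripper is bolted on; the fingertips stand 173 mm ahead of it and the grasp point (between the pads) lies 155 mm ahead of it (ctrl.tcp_to_grasp is the distance from the TCP to the grasp point, in m); z points along the fingers, x is the direction in which the jaws open and shut, and the axes are right-handed (so a half turn about z gives the same grasp; the last joint's range is limited). The gripper opens to 85 mm and grips with 20 to 120 N. Pads are 22 mm wide; open, the fingers measure 114 mm over their backs; the gripper's body (76 mm by 85 mm) begins 54 mm behind the grasp point. The pads swing forward as they close: fully open they stand 13 mm farther back than shut.
Start: joints at [-1.435, 0.286, 1.577, -0, 1.279, -0.15], TCP at [0.19, -0.648, 0.405] pointing down, gripper open.
Joint ranges: [-2.77, 2.77], [-0.9, 2.22], [0.21, 2.48], [-1.53, 4.67], [0.24, 2.81], [-2.84, 2.84]. Speed limits (rad/s): [2.79, 2.79, 3.14, 3.14, 3.14, 3.14].

### API

Orientations are given as a unit quaternion [x, y, z, w].
In Python, from plant import readout, imaging, ctrl, spotter gives the robot as it stands.
- The arm moves only by the tool apply_moves, never from a script. Its argument "steps" is a list of rows, each an object of numbers: "tx", "ty", "tz": the shift along the tool's x, y, z in mm; "wx", "wy", "wz": the turn, a rotation vector about the tool's x, y, z in rad. In form: [{"tx": .., "ty": .., "tz": .., "wx": .., "wy": .., "wz": ..}, ...]. A call has 1 to 12 rows; each row is the pose to reach, as a shift and turn from the pose commanded when the call began, along the tool's axes at that moment; what a row does not reach only later rows make up. A row lasts 1/10 s, in which the tool goes at most 50 mm and 8.59 degrees, less where a joint would pass 70% of its speed; a pose out of reach is approached as far as the arm can. A call with a gripper value outside its range is refused whole. "hand" is the opening, from 0 (shut) to 1 (fully open), set as the call begins (left out, the last holds). The fingers move at their own pace and stop on an object; "force" is the grip in N (left out, the last holds). Time passes only in rows, so rows that repeat a pose let the fingers close. It gives the time, the measured TCP pose, the force and the opening at its end, in the units of the state.
- readout.get_state(): the state, without advancing time (a new reading comes with each control period).
- imaging.read_camera(name): name is "scene" or "top" or "wrist"; returns a dict with "img" (400x640x3 uint8, red, green, blue), "vfov" (degrees; the focal length in pixels is half the picture's height over the tangent of half this angle, whatever the lens; pixels are square), "cx", "cy" (the principal point, pixels), "R" (3x3) and "t" (3): a world point X has camera coordinates R X + t; the wrist camera has in their place "tool_from_camera" (4x4, takes a point from camera to tool coordinates, whose origin is the TCP and whose axes are the tool frame's). Camera axes: x right, y down, z forward; pixel columns grow to the right and rows downward; lengths in m; the calibration is good to about 2 mm. A picture is of the moment at which its call begins: read the wrist's pose just before it. There is no depth.
- ctrl.sign_off(): hands the job in, once; it reports no verdict.
Trained networks look in the newest picture that a camera, given by its name, has taken for a name from the list of things; names that differ only in an ending like _2 or _b are one class to them, and where a whole thing is asked for, a point or a joint stands for the part that bears it (a point fixed in the world has none). Each returns a list of dicts, best first, with "confidence" (0 to 1); they miss things now and then, are a little off and sometimes report something else, mostly with a low value. They report only what shows in the picture. A call takes as long as a camera call. They do not tell look-alikes from the thing itself.
- spotter.trace(camera, label): "region" (400x640 bool, what is visible of it) and "uv" ([column, row] in pixels, amid what is visible of it).
The state is a dict: "time": time; "qpos": joint angles; "dq": joint speeds; "joint_efforts": joint torques, N m; "eef_pos": TCP position; "tcp_rot": TCP orientation; "contact_force": force on the tool from outside, world axes, zero at the start; "wrist_torque": the same for the moment, N m; "opening": opening from 0.0 (shut) to 1.0 (fully open).
Only numpy, scipy, OpenCV 4.12 (cv2) and the standard library are available. Lean on these libraries where they do the work, as an engineer would, in place of code of your own. Each camera call takes 0.05 s, during which the arm holds its last target.

### The job

Get the green-capped vial ready for measuring: with the fingertips push the front of the shuttle that carries it all the way in to its end stop, then back off so that its spring brings it back and it catches on its stop pin at the middle position. Do not touch or lift the vials, leave the other shuttle at home and do not disturb the glassware and bottle around the loader. Finish clear of everything.

Things in the scene. Friction and masses are not known exactly. Their poses are not given: they have to be found in the camera images.
- loader: Fixed two-lane loader: black base 280 x 290 x 12 mm, aluminium rails, white housing 86 mm high along its rear, grey reader post 65 mm high on the middle rail. Origin: centre of its underside, on the table; x = direction shuttles are pushed in, y to the left lane, z up. Lane centres at y = +54 and -54 mm. A brass stop pin with red knob on each outer rail: do not use.
- left_shuttle_face (a point): Centre of the push face of the left shuttle, 37 mm above the table: the upright front, black rubber pad, 92 mm wide, 14 to 60 mm up. The shuttle is a grey block 110 mm long, 92 wide, flat top 60 mm up. Moves with it; x = push direction. Fingertips pushing 40 to 50 mm above the table clear the base plate (12 mm high) and lane rails (up to 38 mm).
- right_shuttle_face (a point): Centre of the push face of the right shuttle, 37 mm above the table: the upright front, black rubber pad, 92 mm wide, 14 to 60 mm up. The shuttle is a grey block 110 mm long, 92 wide, flat top 60 mm up. Moves with it; x = push direction. Fingertips pushing 40 to 50 mm above the table clear the base plate (12 mm high) and lane rails (up to 38 mm).
- left_shuttle (a joint): Travel of the left shuttle, m, along loader +x: 0 = home, 0.040 = caught at the middle, 0.070 = end stop. Spring back: 3 N at 0, 7 N at 0.070; the stop pin adds 1 to 3 N between 0.010 and 0.040. Let go beyond 0.045 it returns within 0.3 s and is caught at 0.040; let go sooner it goes back to 0. Once caught it cannot go back to 0.
- right_shuttle (a joint): Travel of the right shuttle, m, along loader +x: 0 = home, 0.040 = caught at the middle, 0.070 = end stop. Spring back: 3 N at 0, 7 N at 0.070; the stop pin adds 1 to 3 N between 0.010 and 0.040. Let go beyond 0.045 it returns within 0.3 s and is caught at 0.040; let go sooner it goes back to 0. Once caught it cannot go back to 0.
- left_shuttle_well (a point): Centre of the floor of the left shuttle's square vial well (29 mm wide, 32 mm deep), 28 mm above the table; moves with the shuttle.
- right_shuttle_well (a point): The same point of the right shuttle's vial well.
- green_vial: Glass vial, green cap, 25 mm diameter, 48 mm tall, 35 g, loose in the well of one shuttle (which one varies; the white-capped vial is in the other). Origin: centre of its underside, 28 mm above the table. Cap top 76 mm above the table; axis 74.5 mm behind the push face. Must not be touched.
- white_vial: Glass vial, white cap, 25 mm diameter, 48 mm tall, 35 g, loose in the well of one shuttle (which one varies; the green-capped vial is in the other). Origin: centre of its underside, 28 mm above the table. Cap top 76 mm above the table; axis 74.5 mm behind the push face. Must not be touched.
- flask: Bystander, leave alone. Glass volumetric flask with white stopper, 64 mm wide at the bulb, 150 mm tall, standing on the table beside the loader's left side. Origin at the centre of its underside.
- reagent: Bystander, leave alone. White plastic bottle with blue cap, 60 mm diameter, 130 mm tall, standing beside the loader's right side. Origin at the centre of its underside.
- beaker: Bystander, leave alone. Glass beaker, 66 mm diameter, 80 mm tall, standing on the table beside the loader, left, behind the flask. Origin at the centre of its underside.
There are look-alikes about, which are no part of the job. What is shaped like the green_vial but orange is not meant. What is shaped like the white_vial but purple or red is not meant.

How it is judged:
On the way, in this order (a step that is already met when the one before it is completed fails the run):
1. the shuttle with the green-capped vial is pushed in to its end stop (travel over 65 of 70 mm) (((y of green_vial in the frame of loader above 0 m and value of joint left_shuttle above 0.065 m) or (y of green_vial in the frame of loader below 0 m and value of joint right_shuttle above 0.065 m))), for 0.1 s.
2. let go, it has come back and rests on its stop pin at the middle position (((y of green_vial in the frame of loader above 0 m and (value of joint left_shuttle between 0.036 and 0.044 m and velocity of joint left_shuttle between -0.01 and 0.01 m/s and contact force between anything else and the fingers below 0.3 N)) or (y of green_vial in the frame of loader below 0 m and (value of joint right_shuttle between 0.036 and 0.044 m and velocity of joint right_shuttle between -0.01 and 0.01 m/s and contact force between anything else and the fingers below 0.3 N)))), for 0.3 s.
At the end, for the whole second after the job is handed in: The green vial's shuttle rests at 36 to 44 mm of travel with nothing touching the fingers, the other shuttle is within 4 mm of home, and both vials stand upright in their wells (within 8 mm of the well floor's centre, tilted under 0.2 rad) (((y of green_vial in the frame of loader above 0 m and ((value of joint left_shuttle between 0.036 and 0.044 m and velocity of joint left_shuttle between -0.01 and 0.01 m/s and contact force between anything else and the fingers below 0.3 N) and value of joint right_shuttle below 0.004 m and (distance between green_vial and left_shuttle_well below 0.008 m and angle between green_vial's own z axis and vertical below 0.2 rad) and (distance between white_vial and right_shuttle_well below 0.008 m and angle between white_vial's own z axis and vertical below 0.2 rad))) or (y of green_vial in the frame of loader below 0 m and ((value of joint right_shuttle between 0.036 and 0.044 m and velocity of joint right_shuttle between -0.01 and 0.01 m/s and contact force between anything else and the fingers below 0.3 N) and value of joint left_shuttle below 0.004 m and (distance between green_vial and right_shuttle_well below 0.008 m and angle between green_vial's own z axis and vertical below 0.2 rad) and (distance between white_vial and left_shuttle_well below 0.008 m and angle between white_vial's own z axis and vertical below 0.2 rad))))).
It fails at once if the other shuttle is pushed in more than 10 mm ((y of green_vial in the frame of loader above 0 m and value of joint right_shuttle above 0.01 m) or (y of green_vial in the frame of loader below 0 m and value of joint left_shuttle above 0.01 m)).
It fails at once if a vial is touched by the robot ((contact force between green_vial and the fingers above 0.3 N or contact force between green_vial and the arm above 0.3 N) or (contact force between white_vial and the fingers above 0.3 N or contact force between white_vial and the arm above 0.3 N)).
It fails at once if a vial is lifted more than 10 mm or tipped ((z of green_vial in the frame of loader above 0.038 m or angle between green_vial's own z axis and vertical above 0.35 rad) or (z of white_vial in the frame of loader above 0.038 m or angle between white_vial's own z axis and vertical above 0.35 rad)).
It fails at once if a bystander is moved more than 15 mm (distance of any of flask, reagent, beaker from where it was at the start of the episode above 0.015 m).
It also fails if it takes over 37 s, if anything falls off the work surface, if the arm or the gripper's body presses on something with over 40 N, if the wrist force passes 120 N, or if a joint passes its speed limit or range.

## Working session

There is one attempt and no reset: what is moved stays moved. The work goes in short steps, Python scripts to look and compute and a tool call to move; the robot and the scene stay as the last step left them, time stands still between calls to the robot, and variables do not carry over. Pictures are saved under pics/ and viewed, and the job is handed in when it is done.

Besides the shell and the picture viewer there is one more tool, called after "Emit:" as name(argument=value, ...) on one line, values as JSON. apply_moves: Moves the arm, as the interface text tells. Its arguments: {"type":"object","properties":{"steps":{"type":"array","items":{"type":"object","properties":{"tx":{"type":"number"},"ty":{"type":"number"},"tz":{"type":"number"},"wx":{"type":"number"},"wy":{"type":"number"},"wz":{"type":"number"}}}},"hand":{"type":"number"},"force":{"type":"number"}},"required":["steps"]}

```bash
mkdir -p pics; ls
python3 - <<'E'
from plant import readout, imaging, ctrl, spotter
import cv2,json
s=readout.get_state();print(s)
for n in ["scene","top"]:
    c=imaging.read_camera(n); cv2.imwrite(f"pics/{n}0.png",c["img"][:,:,::-1]); print(n,{k:(v.tolist() if hasattr(v,'tolist') else v) for k,v in c.items() if k!="img"})
    for l in ["loader","left_shuttle_face","right_shuttle_face","green_vial","white_vial","flask","reagent","beaker"]:
        print(l,[(r["confidence"],r["uv"],int(r["region"].sum())) for r in spotter.trace(n,l)][:4])
E
```

```text
pics
{'time': 0.0, 'qpos': array([-1.43500760e+00,  2.87212780e-01,  1.57820054e+00, -1.35533110e-05,
        1.27860000e+00, -1.50008729e-01]), 'dq': array([-0.00090189, -0.00026554, -0.00053083,  0.00055545, -0.00114743,
       -0.00064006]), 'joint_efforts': array([ 2.15266400e-04, -4.05976760e+01, -2.92624140e+01, -1.31689303e-04,
        5.82674460e-03,  3.88209529e-06]), 'eef_pos': array([ 0.19028498, -0.6473605 ,  0.40330252]), 'tcp_rot': array([ 0.80060119, -0.59919635, -0.00085435, -0.00085734]), 'contact_force': array([ 0.38654227,  0.41615249, -0.66651036]), 'wrist_torque': array([0.00720828, 0.06519385, 0.03734297]), 'opening': 0.9972367078097027}
scene {'vfov': 52.107383879099174, 'cx': 321.89820950561466, 'cy': 200.2343650943984, 'R': [[-0.06619992489827965, 0.997806277685074, -0.00044961730310100743], [0.7375453463754035, 0.04862928847925484, -0.6735443967118929], [-0.6720449627691949, -0.04492020162753635, -0.7391466319359733]], 't': [-0.014820236687375242, -0.3681713604797545, 1.2743210263028117]}
loader [(0.7, [265.0, 251.0], 17010), (0.35, [292.6, 212.3], 2244)]
le
[... 538 characters left out ...]
6663866, -0.9997604867885925, -0.0007278337050017141], [-0.9892577922929103, 0.021748709397966404, -0.14455453651573885], [0.14453574323821464, -0.0024418631737095956, -0.9894965670636853]], 't': [0.07511168923005015, 0.5715022058593897, 1.2059826451698024]}
loader [(0.68, [359.4, 179.6], 11111)]
left_shuttle_face [(0.64, [343.0, 205.1], 1350), (0.2, [357.2, 179.4], 10899)]
right_shuttle_face [(0.6, [381.6, 200.7], 1520)]
green_vial [(0.63, [373.1, 260.5], 78), (0.58, [381.7, 192.2], 99)]
white_vial [(0.62, [311.2, 270.4], 76), (0.38, [343.9, 194.4], 76)]
flask [(0.91, [267.0, 223.5], 457), (0.26, [449.2, 202.3], 586)]
reagent [(0.9, [448.8, 202.3], 592)]
beaker [(0.59, [274.0, 169.2], 563)]
```

Run:
```python
import cv2
a=cv2.imread("pics/scene0.png");b=cv2.imread("pics/top0.png")
cv2.imwrite("pics/scene_c.png",cv2.resize(a[120:320,120:420],None,fx=2.6,fy=2.6,interpolation=cv2.INTER_CUBIC))
cv2.imwrite("pics/top_c.png",cv2.resize(b[100:300,220:490],None,fx=2.9,fy=2.9,interpolation=cv2.INTER_CUBIC))
```

```text
(no output)
```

View pics/scene_c.png

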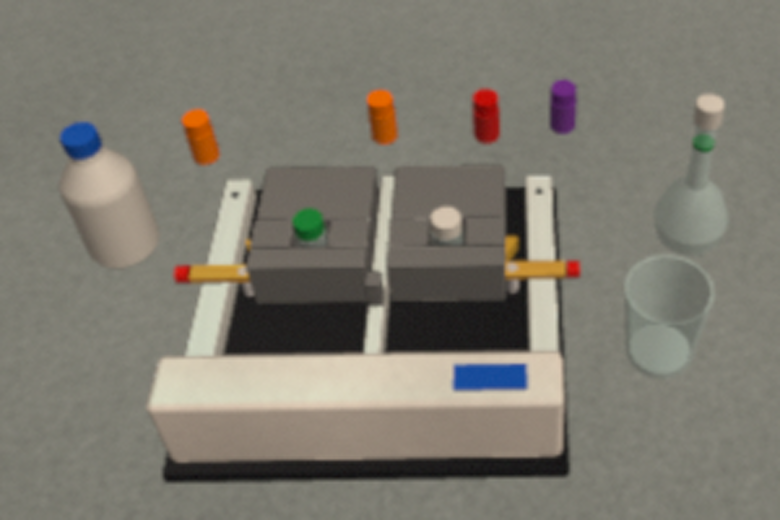

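View pics/top_c.png

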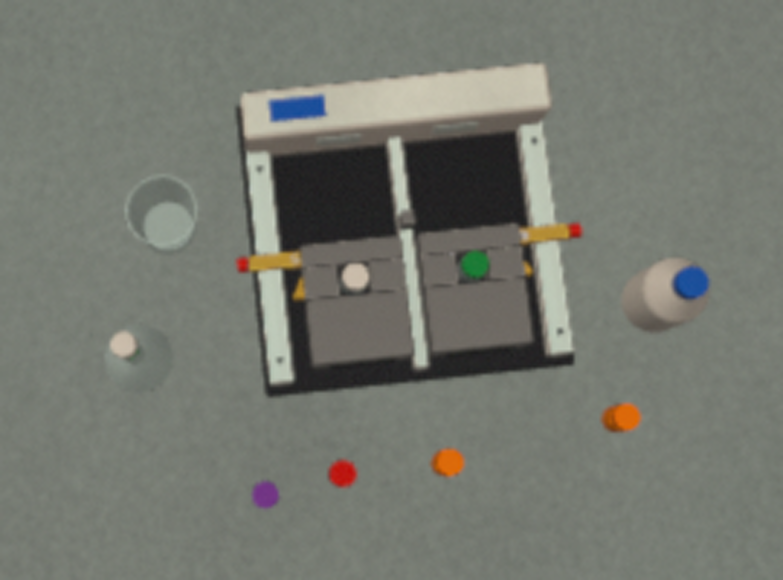

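View pics/top0.png

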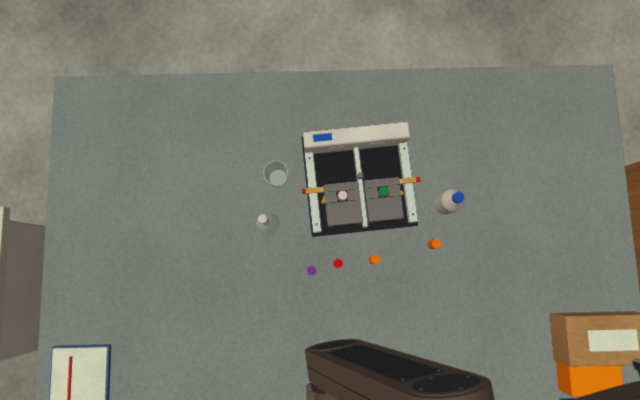

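The green cap is at top (382,192) and scene (238,205), in the right shuttle (smaller world y). The orange caps at top (373,260) and (435,243) are look-alikes standing on the table in front of the loader, with red and purple at (338,263) and (311,270). The white cap at (344,194) is in the left shuttle. Next I'll work out the positions.

```bash
cat > h.py <<'E'
import numpy as np
from plant import imaging
def f(c): return 200/np.tan(np.radians(c["vfov"])/2)
def back(c,uv,z):
    d=np.array([(uv[0]-c["cx"])/f(c),(uv[1]-c["cy"])/f(c),1.]);R=np.array(c["R"]);t=np.array(c["t"])
    o=-R.T@t;d=R.T@d;return o+d*(z-o[2])/d[2]
def proj(c,X):
    p=np.array(c["R"])@X+np.array(c["t"]);return np.array([c["cx"],c["cy"]])+f(c)*p[:2]/p[2]
E
python3 - <<'E'
from h import *
from scipy.optimize import least_squares
T=imaging.read_camera("top");S=imaging.read_camera("scene")
ct=lambda x,y:(220+x/2.9,100+y/2.9); cs=lambda x,y:(120+x/2.6,120+y/2.6)
P=[("green",T,ct(475,264),.076),("white",T,ct(355,277),.076),("greenS",S,cs(308,220),.076),("whiteS",S,cs(446,218),.076),
("Rfront l",T,ct(430,352),.06),("Rfront r",T,ct(532,342),.06),("Lfront l",T,ct(313,365),.06),("Lfront r",T,ct(412,354),.06),
("Rfl S",S,cs(375,168),.06),("Rfr S",S,cs(268,168),.06),("Lfl S",S,cs(503,166),.06),
("base fl",T,ct(268,395),.012),("base fr",T,ct(573,362),.012),("base rr S",S,cs(166,478),0),("base rl S",S,cs(567,474),0),
("reagent",T,ct(651,306),.03),("flask",T,ct(140,357),.03),("beaker",T,ct(167,226),0),("beakerS",S,cs(660,352),0),
("orange1",T,ct(447,463),.048),("orange2",T,ct(627,417),.048),("red",T,ct(342,474),.048),("purple",T,ct(265,495),.048),
("orange1S",S,cs(380,98),.048),("orange2S",S,cs(197,117),.048),("redS",S,cs(485,98),.048),]
W={}
for n,c,uv,z in P: W[n]=back(c,uv,z); print(n,W[n].round(4))
# loader fit
M=[("green",None,-.054),("white",None,.054),("greenS",None,-.054),("whiteS",None,.054),("base fl",-.145,.14),("base fr",-.145,-.14),("base rr S",.145,-.14),("base rl S",.145,.14)]
def res(p,xs=False):
    r=[]
    x0,y0,a,xv=p
    for n,x,y in M:
        x=xv if x is None else x
        q=np.array([x0+np.cos(a)*x-np.sin(a)*y,y0+np.sin(a)*x+np.cos(a)*y]);r+=list(W[n][:2]-q)
    return np.array(r)
s=least_squares(res,[.6,-.05,0.1,0]);print(s.x,(s.fun*1000).round(1))
x0,y0,a,xv=s.x
u=np.array([np.cos(a),np.sin(a)]);v=np.array([-u[1],u[0]])
for n in W: d=W[n][:2]-[x0,y0]; print(n,(d@u).round(4),(d@v).round(4))
print("right face",np.array([x0,y0])+(xv-.0745)*u-.054*v, "vial x in loader",xv)
E
```

```text
green [ 0.584  -0.1191  0.076 ]
white [ 0.5747 -0.0118  0.076 ]
greenS [ 0.5882 -0.1153  0.076 ]
whiteS [ 0.5791 -0.0084  0.076 ]
Rfront l [ 0.5077 -0.0779  0.06  ]
Rfront r [ 0.5147 -0.1696  0.06  ]
Lfront l [0.4984 0.0272 0.06  ]
Lfront r [ 0.5063 -0.0617  0.06  ]
Rfl S [ 0.513  -0.0766  0.06  ]
Rfr S [ 0.5189 -0.1658  0.06  ]
Lfl S [0.5037 0.0299 0.06  ]
base fl [0.4756 0.0681 0.012 ]
base fr [ 0.5    -0.2161  0.012 ]
base rr S [ 0.7738 -0.1918  0.    ]
base rl S [0.7517 0.095  0.    ]
reagent [ 0.5486 -0.2867  0.03  ]
flask [0.5118 0.1847 0.03  ]
beaker [0.6392 0.1608 0.    ]
beakerS [0.6412 0.1638 0.    ]
orange1 [ 0.409  -0.0906  0.048 ]
orange2 [ 0.4464 -0.2538  0.048 ]
red [0.4014 0.0035 0.048 ]
purple [0.3843 0.0726 0.048 ]
orange1S [ 0.4128 -0.0896  0.048 ]
orange2S [ 0.4486 -0.2484  0.048 ]
redS [0.4065 0.0055 0.048 ]
[ 0.62521881 -0.06053735  0.08636446 -0.04382602] [-2.2 -1.  -2.2 -1.3  2.   2.8  2.2  2.1  6.9  1.6  7.2 -3.5 -7.9 -4.3
 -5.9  3.6]
green -0.0461 -0.0548
white -0.0462 0.0529
greenS -0.0416 -0.0514
whiteS -0.0415 0.0559
Rfront l -0.1186 -0.0071
Rfront r -0.1195 -0.0991
Lfront l -0.1188 0.0983
Lfront r -0.1186 0.0091
Rfl S -0.1132 -0.0064
Rfr S -0.115 -0.0957
Lfl S -0.1133 0.1006
base fl -0.138 0.141
base fr -0.1382 -0.1441
base rr S 0.1367 -0.1436
base rl S 0.1394 0.1441
reagent -0.0958 -0.2187
flask -0.0919 0.2541
beaker 0.0331 0.2193
beakerS 0.0353 0.2221
orange1 -0.218 -0.0113
orange2 -0.1948 -0.1772
red -0.2175 0.0831
purple -0.2285 0.1534
orange1S -0.2141 -0.0106
orange2S -0.1921 -0.172
redS -0.2122 0.0847
right face [ 0.51199169 -0.12454255] vial x in loader -0.04382601794908037
```

```bash
cat >> h.py <<'E'
from scipy.spatial.transform import Rotation as Ro
A=0.0864;O=np.array([.6252,-.0605]);U=np.array([np.cos(A),np.sin(A)]);V=np.array([-U[1],U[0]])
def plan(s,lx,ly,z):
    R=Ro.from_quat(s["tcp_rot"]);p=O+lx*U+ly*V
    D=np.array([p[0],p[1],z])-s["eef_pos"]
    Rt=Ro.from_matrix(np.array([[-V[0],-U[0],0],[-V[1],-U[1],0],[0,0,-1.]]))
    print("shift mm",(R.inv().apply(D)*1000).round(1),"turn",(R.inv()*Rt).as_rotvec().round(4))
def where(s):
    d=s["eef_pos"][:2]-O; print("t",s["time"],"loader xy",d@U,d@V,"z",s["eef_pos"][2],"F",s["contact_force"].round(2))
E
python3 -c "
from h import *
from plant import readout
s=readout.get_state();where(s);plan(s,-.164,-.054,.405)"
```

```text
t 1.0 loader xy -0.4839459184796259 -0.5473780989524104 z 0.4047196018147776 F [-0.07  0.15  0.04]
shift mm [-4.203e+02 -4.113e+02 -3.000e-01] turn [0.     0.     0.1993]
```

Emit:
apply_moves(steps=[{"tx":-35,"ty":-34,"wz":0.05},{"tx":-70,"ty":-68.5,"wz":0.1},{"tx":-105,"ty":-103,"wz":0.15},{"tx":-140,"ty":-137,"wz":0.2},{"tx":-175,"ty":-171,"wz":0.2},{"tx":-210,"ty":-205.5,"wz":0.2},{"tx":-245,"ty":-240,"wz":0.2},{"tx":-280,"ty":-274,"wz":0.2},{"tx":-315,"ty":-308,"wz":0.2},{"tx":-350,"ty":-342.5,"wz":0.2},{"tx":-385,"ty":-377,"wz":0.2},{"tx":-420,"ty":-411,"wz":0.2}], hand=0, force=60)

```text
$.steps[0]: bad value
```

Emit:
apply_moves(steps=[{"tz":0},{"tz":0},{"tz":0}])

```text
$.steps[0]: bad value
```

```bash
python3 -c "
from h import *
from plant import readout
import cv2
s=readout.get_state();where(s);plan(s,-.164,-.054,.218);print(s['opening'])
c=imaging.read_camera('wrist');cv2.imwrite('pics/w1.png',c['img'][:,:,::-1]);print(c['tool_from_camera'],c['vfov'],c['cx'],c['cy'])
"
```

```text
t 1.0 loader xy -0.4839459184796259 -0.5473780989524104 z 0.4047196018147776 F [-0.07  0.15  0.04]
shift mm [-420.2 -411.3  186.7] turn [0.     0.     0.1993]
0.9985169298465195
[[ 9.99999987e-01  2.56003710e-05  1.57879930e-04  3.98322149e-04]
 [-7.27711067e-05  9.51843397e-01  3.06584641e-01 -7.88685159e-02]
 [-1.42428289e-04 -3.06584648e-01  9.51843387e-01  3.07720570e-02]
 [ 0.00000000e+00  0.00000000e+00  0.00000000e+00  1.00000000e+00]] 61.8147641968058 318.65667336998007 198.24607455850074
```

View pics/w1.png

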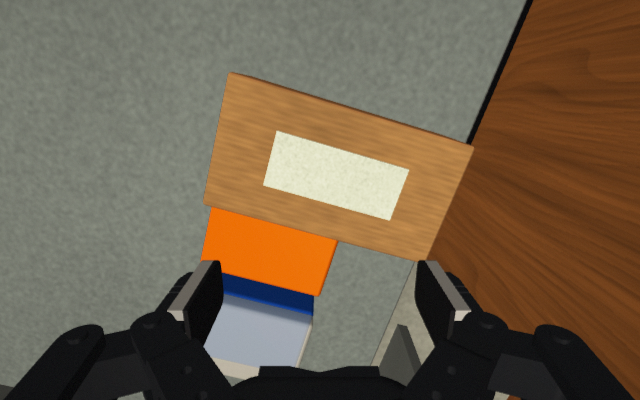

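All six fields seem to be required, so the call was refused. The wrist view also shows a wooden box ahead near the start pose, around (340,165), so I'll rise first.

Emit:
apply_moves(steps=[{"tx":0,"ty":0,"tz":-40,"wx":0,"wy":0,"wz":0},{"tx":0,"ty":0,"tz":-80,"wx":0,"wy":0,"wz":0},{"tx":-42,"ty":-10,"tz":-100,"wx":0,"wy":0,"wz":0.05},{"tx":-78,"ty":-44,"tz":-100,"wx":0,"wy":0,"wz":0.1},{"tx":-112,"ty":-80,"tz":-100,"wx":0,"wy":0,"wz":0.15},{"tx":-147,"ty":-115,"tz":-100,"wx":0,"wy":0,"wz":0.2},{"tx":-182,"ty":-150,"tz":-100,"wx":0,"wy":0,"wz":0.2},{"tx":-217,"ty":-185,"tz":-100,"wx":0,"wy":0,"wz":0.2},{"tx":-252,"ty":-220,"tz":-100,"wx":0,"wy":0,"wz":0.2},{"tx":-287,"ty":-255,"tz":-80,"wx":0,"wy":0,"wz":0.2},{"tx":-320,"ty":-290,"tz":-60,"wx":0,"wy":0,"wz":0.2},{"tx":-350,"ty":-325,"tz":-40,"wx":0,"wy":0,"wz":0.2}], hand=0, force=60)

```text
time: 2.25
eef_pos: [0.401, -0.2226, 0.4471]
tcp_rot: [0.737, -0.676, 0.001, -0.0]
contact_force: [1.0, 0.1, -0.0]
opening: -0.001
```

```bash
python3 -c "
from h import *
from plant import readout
import cv2
s=readout.get_state();where(s);plan(s,-.164,-.054,.300);print(s['opening'])"
```

```text
t 2.25 loader xy -0.23737484176814994 -0.14216239639061734 z 0.4471107749671701 F [ 1.03  0.07 -0.02]
shift mm [-88.5 -73.1 147.1] turn [-0.0016 -0.0017 -0.0008]
-0.0012110304605993708
```

Emit:
apply_moves(steps=[{"tx":-30,"ty":-25,"tz":25,"wx":0,"wy":0,"wz":0},{"tx":-60,"ty":-50,"tz":55,"wx":0,"wy":0,"wz":0},{"tx":-88,"ty":-73,"tz":85,"wx":0,"wy":0,"wz":0},{"tx":-88,"ty":-73,"tz":120,"wx":0,"wy":0,"wz":0},{"tx":-88,"ty":-73,"tz":147,"wx":0,"wy":0,"wz":0},{"tx":-88,"ty":-73,"tz":147,"wx":0,"wy":0,"wz":0},{"tx":-88,"ty":-73,"tz":147,"wx":0,"wy":0,"wz":0}])

```text
time: 2.95
eef_pos: [0.466, -0.1308, 0.3004]
tcp_rot: [0.737, -0.676, -0.0, 0.0]
contact_force: [0.5, 0.2, 0.8]
opening: -0.001
```

```bash
python3 -c "
from h import *
from plant import readout
import cv2
s=readout.get_state();where(s);plan(s,-.164,-.054,.218);
c=imaging.read_camera('wrist');cv2.imwrite('pics/w2.png',c['img'][:,:,::-1])
T=np.array(c['tool_from_camera']);R=Ro.from_quat(s['tcp_rot']).as_matrix()
def pr(lx,ly,z):
    p=O+lx*U+ly*V;t=R.T@(np.array([p[0],p[1],z])-s['eef_pos']);q=T[:3,:3].T@(t-T[:3,3]);return (np.array([c['cx'],c['cy']])+f(c)*q[:2]/q[2]).round(0)
for a in [(-.118,-.008,.06),(-.118,-.1,.06),(-.0435,-.054,.076),(-.145,-.14,.012),(-.216,-.011,.048)]: print(a,pr(*a))
t=imaging.read_camera('top');cv2.imwrite('pics/t2.png',cv2.resize(t['img'][100:300,220:490,::-1],None,fx=2.9,fy=2.9))
"
```

```text
t 2.95 loader xy -0.16471191950619302 -0.05626821736386408 z 0.30042566849288066 F [0.53 0.23 0.84]
shift mm [-2.3 -0.7 82.4] turn [ 0.0002  0.0001 -0.0007]
(-0.118, -0.008, 0.06) [241. 145.]
(-0.118, -0.1, 0.06) [388. 145.]
(-0.0435, -0.054, 0.076) [313.   4.]
(-0.145, -0.14, 0.012) [424. 169.]
(-0.216, -0.011, 0.048) [258. 273.]
```

View pics/w2.png

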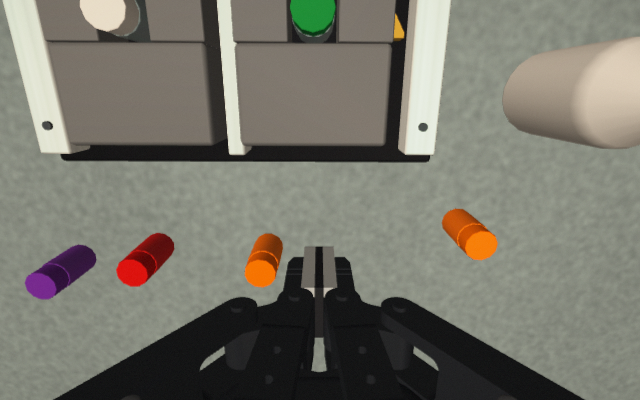

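View pics/t2.png

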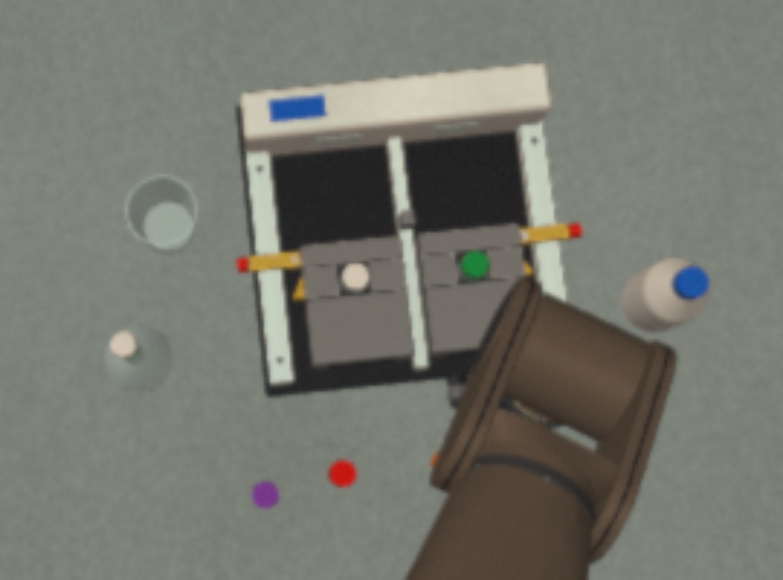

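The wrist view agrees with the projections: the face's top corners sit at (240,145) and (390,145), and the green cap is straight ahead at (313,10). Now I'll descend in front of the face.

Emit:
apply_moves(steps=[{"tx":-2,"ty":0,"tz":30,"wx":0,"wy":0,"wz":0},{"tx":-2,"ty":0,"tz":60,"wx":0,"wy":0,"wz":0},{"tx":-2,"ty":0,"tz":82,"wx":0,"wy":0,"wz":0},{"tx":-2,"ty":0,"tz":82,"wx":0,"wy":0,"wz":0},{"tx":-2,"ty":0,"tz":82,"wx":0,"wy":0,"wz":0}])

```text
time: 3.55
eef_pos: [0.4664, -0.1293, 0.2196]
tcp_rot: [0.737, -0.676, 0.001, -0.0]
contact_force: [-0.1, -0.1, 0.4]
opening: 0.0
```

```bash
python3 -c "
from h import *
from plant import readout
import cv2
s=readout.get_state();where(s);plan(s,-.164,-.054,.218);
for n in ['wrist','scene']:
  c=imaging.read_camera(n);cv2.imwrite('pics/%s3.png'%n,c['img'][:,:,::-1])
"
```

```text
t 3.55 loader xy -0.16417288628316015 -0.05482715630522865 z 0.21964696293618027 F [-0.11 -0.07  0.4 ]
shift mm [-0.8 -0.2  1.6] turn [-0.0021 -0.0013 -0.0011]
```

View pics/wrist3.png

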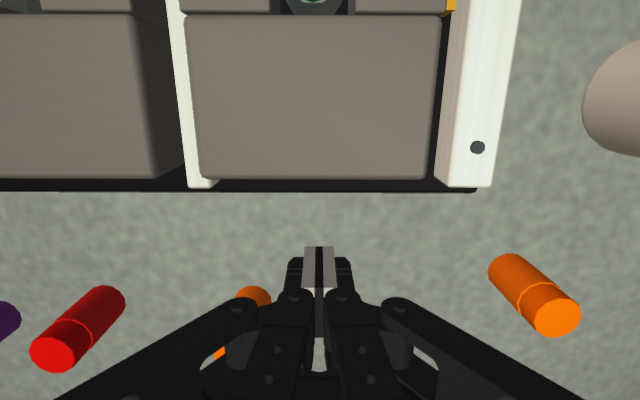

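View pics/scene3.png

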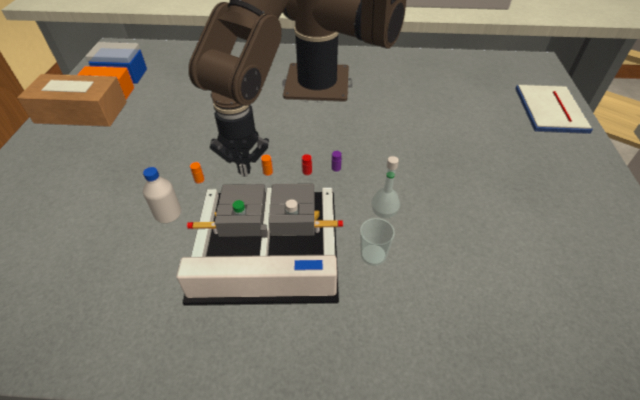

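The shut fingers are centred on the right face, whose edges are at columns 200 and 430 with the fingers at 318. Everything around is clear. Now I'll push.

Emit:
apply_moves(steps=[{"tx":-1,"ty":-10,"tz":1,"wx":0,"wy":0,"wz":0},{"tx":-1,"ty":-20,"tz":1,"wx":0,"wy":0,"wz":0},{"tx":-1,"ty":-28,"tz":1,"wx":0,"wy":0,"wz":0},{"tx":-1,"ty":-36,"tz":1,"wx":0,"wy":0,"wz":0},{"tx":-1,"ty":-44,"tz":1,"wx":0,"wy":0,"wz":0},{"tx":-1,"ty":-50,"tz":1,"wx":0,"wy":0,"wz":0},{"tx":-1,"ty":-50,"tz":1,"wx":0,"wy":0,"wz":0}])

```text
time: 4.35
eef_pos: [0.5158, -0.1234, 0.2168]
tcp_rot: [0.737, -0.676, -0.001, 0.0]
contact_force: [-3.6, -0.4, 1.9]
opening: 0.001
```

```bash
python3 -c "
from h import *
from plant import readout
import cv2
s=readout.get_state();where(s);plan(s,-.059,-.054,.218);
for n in ['wrist']:
  c=imaging.read_camera(n);cv2.imwrite('pics/%s4.png'%n,c['img'][:,:,::-1])
"
```

```text
t 4.35 loader xy -0.11442462949921184 -0.053192202123943724 z 0.21681754375415707 F [-3.58 -0.38  1.91]
shift mm [  0.8 -55.4  -1.3] turn [ 0.0015  0.0003 -0.    ]
```

View pics/wrist4.png

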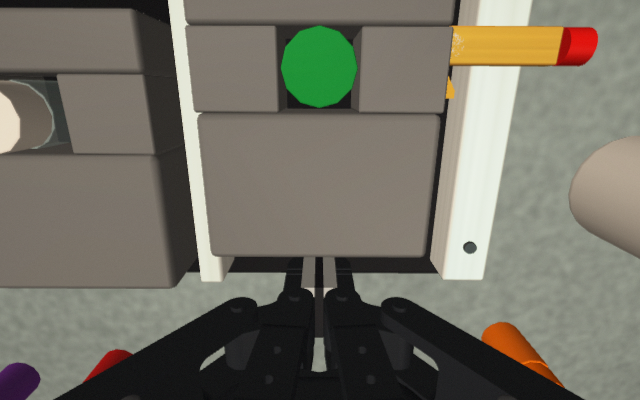

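Contact is confirmed by a force of about 3.6 N, and the right shuttle is already ahead of the left. I'll keep pushing.

Emit:
apply_moves(steps=[{"tx":0,"ty":-8,"tz":-1,"wx":0,"wy":0,"wz":0},{"tx":0,"ty":-16,"tz":-1,"wx":0,"wy":0,"wz":0},{"tx":0,"ty":-24,"tz":-1,"wx":0,"wy":0,"wz":0},{"tx":0,"ty":-32,"tz":-1,"wx":0,"wy":0,"wz":0},{"tx":0,"ty":-40,"tz":-1,"wx":0,"wy":0,"wz":0},{"tx":0,"ty":-47,"tz":-1,"wx":0,"wy":0,"wz":0},{"tx":0,"ty":-52,"tz":-1,"wx":0,"wy":0,"wz":0},{"tx":0,"ty":-52,"tz":-1,"wx":0,"wy":0,"wz":0}])

```text
time: 5.2
eef_pos: [0.5663, -0.1191, 0.2168]
tcp_rot: [0.737, -0.676, -0.002, 0.002]
contact_force: [-7.0, -2.9, 1.7]
opening: 0.003
```

```bash
python3 -c "
from h import *
from plant import readout
import cv2
s=readout.get_state();where(s);plan(s,-.059,-.054,.218);
for n in ['wrist','top']:
  c=imaging.read_camera(n);cv2.imwrite('pics/%s5.png'%n,c['img'][:,:,::-1])
"
```

```text
t 5.2 loader xy -0.06374197924448921 -0.0533392146396283 z 0.2167979143503225 F [-6.98 -2.88  1.74]
shift mm [ 0.7 -4.7 -1.2] turn [ 0.0054  0.0006 -0.    ]
```

View pics/wrist5.png

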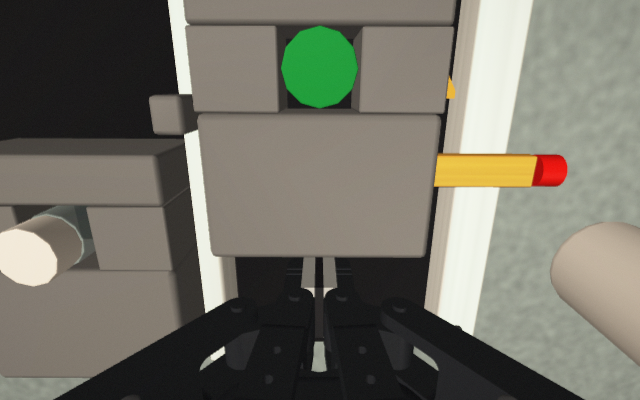

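Still on the spring, at about 7 N. I'll go the last few mm in small rows until the force rises.

Emit:
apply_moves(steps=[{"tx":0,"ty":-3,"tz":0,"wx":0,"wy":0,"wz":0},{"tx":0,"ty":-6,"tz":0,"wx":0,"wy":0,"wz":0},{"tx":0,"ty":-6,"tz":0,"wx":0,"wy":0,"wz":0}])

```text
time: 5.6
eef_pos: [0.5714, -0.1188, 0.2168]
tcp_rot: [0.737, -0.676, -0.004, 0.003]
contact_force: [-11.3, -3.3, 5.6]
opening: 0.0
```

Emit:
apply_moves(steps=[{"tx":0,"ty":-2,"tz":0,"wx":0,"wy":0,"wz":0},{"tx":0,"ty":-4,"tz":0,"wx":0,"wy":0,"wz":0},{"tx":0,"ty":-4,"tz":0,"wx":0,"wy":0,"wz":0}])

```text
time: 5.9
eef_pos: [0.5734, -0.1188, 0.2168]
tcp_rot: [0.738, -0.675, -0.008, 0.007]
contact_force: [-22.7, -5.2, 14.4]
opening: -0.002
```

```bash
python3 -c "
from h import *
from plant import readout
import cv2
s=readout.get_state();where(s)
for n in ['scene']:
  c=imaging.read_camera(n);cv2.imwrite('pics/%s6.png'%n,cv2.resize(c['img'][120:320,120:420,::-1],None,fx=2.6,fy=2.6,interpolation=2))
for tr in (0,.04,.065,.07): print(tr,(proj(c,np.r_[O+(-.0418+tr)*U-.0514*V,.076])-120)*2.6)
"
```

```text
t 5.9 loader xy -0.056637513224163265 -0.05362819775458929 z 0.2167665254976726 F [-22.73  -5.21  14.37]
0 [308.09001587 219.78523849]
0.04 [301.86987944 259.40101583]
0.065 [297.76535419 285.54255793]
0.07 [296.92321529 290.90610381]
```

View pics/scene6.png

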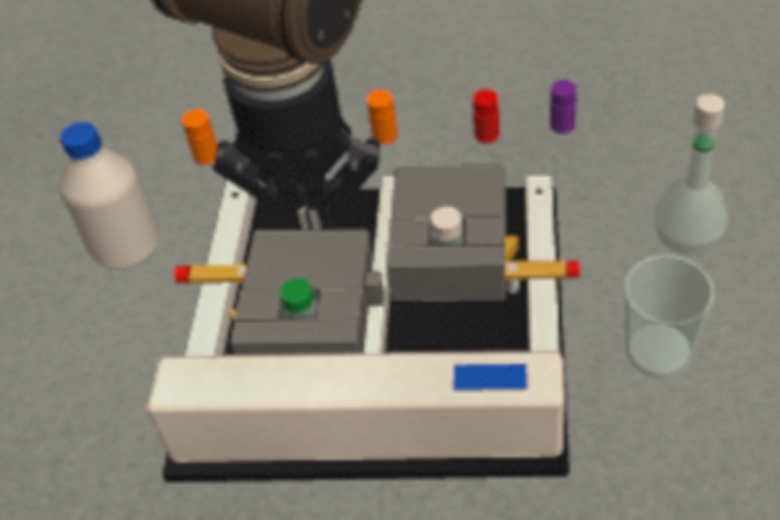

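The green cap is at (296,291), which matches 70 mm of travel, and the force has risen to 23 N, so it is at the end stop. The left shuttle hasn't moved. Now I'll back off straight.

Emit:
apply_moves(steps=[{"tx":0,"ty":10,"tz":0,"wx":0,"wy":0,"wz":0},{"tx":0,"ty":22,"tz":0,"wx":0,"wy":0,"wz":0},{"tx":0,"ty":36,"tz":0,"wx":0,"wy":0,"wz":0},{"tx":0,"ty":52,"tz":0,"wx":0,"wy":0,"wz":0},{"tx":0,"ty":70,"tz":0,"wx":0,"wy":0,"wz":0},{"tx":0,"ty":88,"tz":0,"wx":0,"wy":0,"wz":0},{"tx":0,"ty":100,"tz":0,"wx":0,"wy":0,"wz":0},{"tx":0,"ty":100,"tz":0,"wx":0,"wy":0,"wz":0},{"tx":0,"ty":100,"tz":0,"wx":0,"wy":0,"wz":0},{"tx":0,"ty":100,"tz":0,"wx":0,"wy":0,"wz":0}])

```text
time: 6.95
eef_pos: [0.4783, -0.1268, 0.2184]
tcp_rot: [0.737, -0.676, 0.001, -0.0]
contact_force: [-0.8, 0.3, -0.8]
opening: 0.0
```

```bash
python3 -c "
from h import *
from plant import readout
import cv2
s=readout.get_state();where(s)
for n in ['scene']:
  c=imaging.read_camera(n);cv2.imwrite('pics/%s7.png'%n,cv2.resize(c['img'][120:320,120:420,::-1],None,fx=2.6,fy=2.6,interpolation=2))
"
```

```text
t 6.95 loader xy -0.15205719947787494 -0.053384132576509036 z 0.2184456580936304 F [-0.79  0.28 -0.75]
```

View pics/scene7.png

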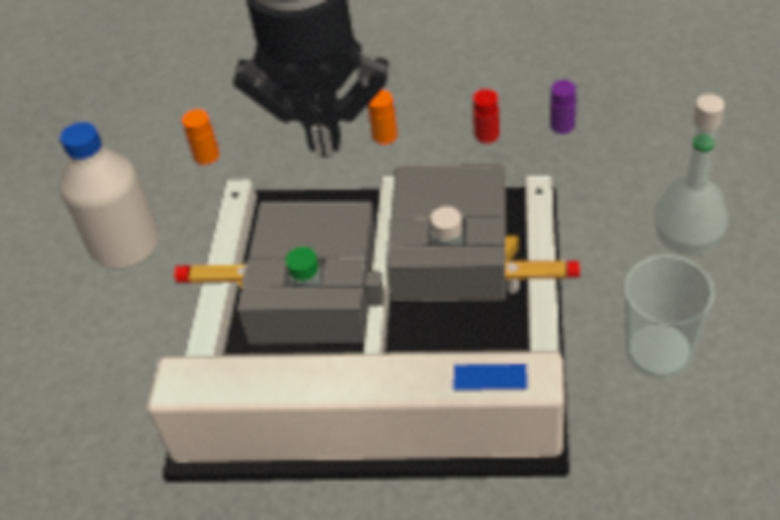

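The green cap is now at (302,259), which matches 40 mm (predicted 301.9, 259.4), so the shuttle is caught at the middle. I'll raise the arm clear and check once more.

Emit:
apply_moves(steps=[{"tx":0,"ty":2,"tz":-30,"wx":0,"wy":0,"wz":0},{"tx":0,"ty":2,"tz":-65,"wx":0,"wy":0,"wz":0},{"tx":0,"ty":2,"tz":-100,"wx":0,"wy":0,"wz":0},{"tx":0,"ty":2,"tz":-130,"wx":0,"wy":0,"wz":0},{"tx":0,"ty":2,"tz":-150,"wx":0,"wy":0,"wz":0},{"tx":0,"ty":2,"tz":-150,"wx":0,"wy":0,"wz":0},{"tx":0,"ty":2,"tz":-150,"wx":0,"wy":0,"wz":0},{"tx":0,"ty":2,"tz":-150,"wx":0,"wy":0,"wz":0},{"tx":0,"ty":2,"tz":-150,"wx":0,"wy":0,"wz":0}])

```text
time: 7.9
eef_pos: [0.4752, -0.1266, 0.366]
tcp_rot: [0.737, -0.676, -0.002, 0.0]
contact_force: [-0.0, 0.1, 0.8]
opening: 0.001
```

```bash
python3 -c "
from h import *
from plant import readout
import cv2
s=readout.get_state();where(s)
for n in ['scene']:
  c=imaging.read_camera(n);cv2.imwrite('pics/%s8.png'%n,cv2.resize(c['img'][120:320,120:420,::-1],None,fx=2.6,fy=2.6,interpolation=2))
"
```

```text
t 7.9 loader xy -0.15513346785500787 -0.05291914657503017 z 0.3660115333388914 F [-0.02  0.12  0.82]
```

View pics/scene8.png

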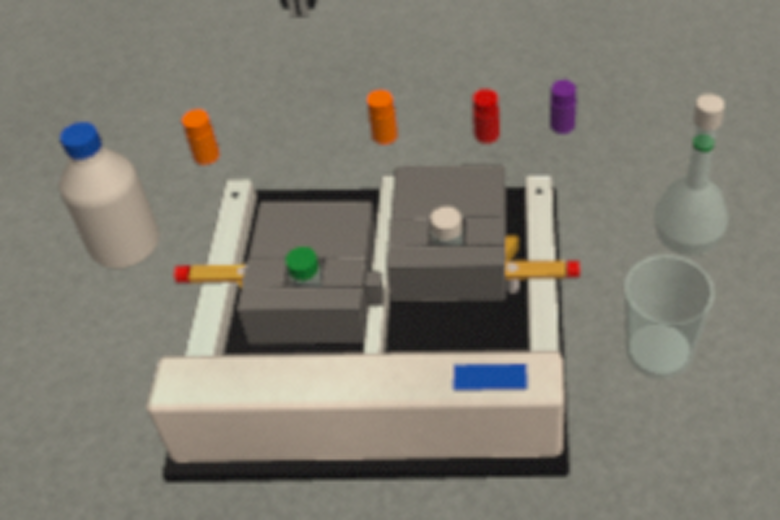

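The arm is clear. The green shuttle is unchanged at about 40 mm, the white shuttle is at home, both vials are upright and the bystanders have not moved.

```bash
python3 -c "
from plant import ctrl
print(ctrl.sign_off())"
```

```text
the job is handed in; nothing more can be done
None
```

I pushed the right shuttle, which carries the green-capped vial, in to its end stop with the shut fingertips. I then backed off straight and raised the arm clear, and handed the job in at about 8 s of the 37 s allowed.

- **End stop:** the green cap's position in the scene image matched 70 mm of travel, and the contact force rose to about 23 N.
- **Middle position:** after release the cap matched 40 mm, and it looked the same after the arm was raised.
- **Surroundings:** the left shuttle stayed at home, both vials look upright in their wells, and the flask, bottle and beaker look unmoved.
- **Disagreements:** single-view position fits differed by 4–8 mm between the top and scene cameras. A wrist-camera check, good to within about 10 pixels, and the point of contact settled where the face was. The first move calls were refused because each row needs all six fields, and nothing moved. The final force reading of up to 0.8 N with the fingers in free air is about the sensor's offset at the start.

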